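# Clamp the mould block and hold the probe rod centred in its bore

## Task

Push the sliding jaw of the jaw fixture up to the drilled mould block until the block is clamped with no gap between the two jaws, and leave it clamped. Then take the probe rod by its handle out of its stand and lower its stem, upright, down the middle of the block's bore to about 25 mm below the mouth, without touching the block. Finish while holding it there: still, centred, hanging free in the gripper and resting on nothing. Leave the other things where they lie.

Things in the scene. Friction and masses are not known exactly. Their poses are not given: they have to be found in the camera images.
- fixture: jaw fixture fixed to the surface: dark steel base plate 90 mm (its x) by 170 mm (its y) by 12 mm thick; origin at the centre of its underside, z up. Fixed steel jaw at its +y end (inner face at y = +55 mm, top 48 mm high); the sliding jaw stands at the other end and slides along the fixture's +y towards the fixed jaw. Two low rails along y (tops 21 mm high, 62 mm apart) run on either side of the jaw and block. It may stand to the left or the right, turned up to 0.3 rad
- jaw (a joint): travel of the sliding jaw in m along the fixture's +y: 0 wide open, 0.030 when the block is clamped between both jaws with no gap (it starts between 0 and 0.010). It slides stiffly (about 4 N, plus the friction of the block that it pushes along, 1 to 3 N) and stays where it is left
- jaw_knob (a point): centre of the black grip on top of the sliding jaw: an upright block 30 mm along the fixture's x, 16 mm along its y, 34 mm tall, centre 81 mm above the surface, on a 12 mm post; moves with the jaw. The jaw's steel body is 58 mm (x) by 22 mm (y), top 48 mm high, its middle 4 mm to the +y side of this point
- mould_block: loose aluminium block 50 mm (its x) by 56 mm (its y) by 40 mm tall, about 0.35 kg, with a thin steel guide bush (34 mm across, 3 mm tall) on top round a vertical blind bore 24 mm in diameter in its middle; origin at the centre of its underside, z up. It rests on the fixture's base (12 mm up) between the jaws, up to 9 mm short of the fixed jaw, its y nearly along the fixture's y
- bore_mouth (a point): centre of the bore's mouth at the top of the guide bush, 43 mm above the block's underside (55 mm above the surface); the bore is 38 mm deep from here, 24 mm in diameter
- stand: dark steel probe stand fixed to the surface: round foot 68 mm across and 12 mm high, upright tube 34 mm across and 85 mm high with a 12 mm hole down its axis; origin at the centre of its underside. It and the fixture may have changed sides
- probe: probe rod, about 0.09 kg: round steel stem 8 mm in diameter and 80 mm long below a round black handle 18 mm in diameter and 52 mm tall; origin on the axis at the handle's lower end, z up along the handle. It starts upright with the stem down the stand's hole and the handle's lower end resting on the stand's top (85 mm up); it pulls straight up
- probe_grip (a point): middle of the handle, on the axis 28 mm above the handle's lower end
- probe_tip (a point): tip of the stem, on the axis 80 mm below the handle's lower end
- block_half: bystander: light mould block half with cut corners, 68x71x21 mm, at the near left; leave it
- plain_plate: bystander: light square plate with a slot, 60x60x12 mm, at the near right; leave it
- gear_casting: bystander: small scalloped disc casting, 34x34x7 mm, at the far middle; leave it
Not all that is in view belongs to the job. Several things have the shape of the mould_block; the one meant has the colours described above.

How it is judged (in metres and radians):
On the way, in this order (a step that is already met when the one before it is completed fails the run):
1. the block is clamped: the jaw has closed to within 1.5 mm (value of joint jaw above 0.0285 m), for 0.2 s.
2. the probe is out of its stand, the block still clamped (height (world z) of probe_tip above 0.088 m and contact force between the fingers and probe above 0.5 N and value of joint jaw above 0.0285 m), for 0.2 s.
At the end, for the whole second after the job is handed in: The block is still clamped (jaw travel over 28.3 mm) and level; the gripper holds the probe at rest and upright (within 0.1 rad), its tip 15 to 34 mm below the bore's mouth and within 4 mm of the bore's axis, touching neither block, fixture nor stand (value of joint jaw above 0.0283 m and angle between mould_block's own z axis and vertical below 0.05 rad and horizontal distance between probe_tip and bore_mouth below 0.004 m and z of probe_tip in the frame of bore_mouth between -0.034 and -0.015 m and angle between probe's own z axis and vertical below 0.1 rad and linear speed of probe below 0.02 m/s and contact force between the fingers and probe above 0.5 N and contact force between probe and mould_block below 0.2 N and contact force between probe and fixture below 0.2 N and contact force between probe and stand below 0.2 N); the arm keeps its last pose, push and grip.
It fails at once if the probe touches the mould block (over 1 N) (contact force between probe and mould_block above 1 N).
It fails at once if a bystander is moved by more than 15 mm (distance of any of block_half, plain_plate, gear_casting from where it was at the start of the episode above 0.015 m).
It also fails if it takes over 48 s, if anything falls off the work surface, if the arm or the gripper's body presses on something with over 40 N, if the wrist force passes 120 N, or if a joint passes its speed limit or range.

## Robot

A 6-joint arm with a two-finger parallel gripper is mounted at the origin on a cart in front of the work surface, level with it; the furniture and walls round the work are solid. World frame = base frame: x ahead of the robot, y to its left, z up, the work surface at z = 0. Lengths are in mm, angles in rad, forces in N, time in s.
With the tool pointing down it reaches from about 325 to 900 mm from the base axis. Payload 6.1 kg.
Tool frame: the origin (TCP) lies at the very end of the fingers, on their centre line; the grasp point (between the pads) lies 19 mm behind it; z points along the fingers, x is the direction in which the jaws open and shut, and the axes are right-handed (so a half turn about z gives the same grasp; the last joint's range is limited). The gripper opens to 85 mm and grips with 20 to 120 N. Pads are 22 mm wide; open, the fingers measure 114 mm over their backs; the gripper's body (76 mm by 85 mm) begins 54 mm behind the grasp point. The pads swing forward as they close: fully open they stand 13 mm farther back than shut.
Start: joints at [0.988, 0.22, 1.526, -0, 1.395, -0.126], TCP at [275.671, 560.911, 231.3] pointing down, gripper open.
Joint ranges: [-2.98, 2.98], [-0.91, 2.08], [0.09, 2.57], [-1.24, 4.39], [0.2, 2.65], [-2.68, 2.68]. Speed limits (rad/s): [2.57, 2.57, 3.01, 3.14, 3.14, 3.14].

## Interface

Orientations are given as [roll, pitch, yaw] about the fixed x, y, z axes, in that order (R = Rz(yaw) Ry(pitch) Rx(roll)).
In Python, from plant import r gives the robot as it stands.
- The arm moves only by the tool apply_moves, never from a script. Its argument "moves" is a list that holds one entry, the list of rows, each a list of 7 numbers: the opening, from -1 (shut) to 1 (fully open), so that 0 is half open, then the shift along the world's x, y, z in cm, then the turn, a rotation vector about the world's x, y, z in degrees. In form: [[[jaw, x, y, z, rx, ry, rz], ...]]. A call has 1 to 20 rows; each row shifts and turns the commanded pose from where the row before left it; what a row does not reach is not made up. A row lasts 1/10 s, in which the tool goes at most 50 mm and 8.59 degrees, less where a joint would pass 70% of its speed; a pose out of reach is approached as far as the arm can. A call is refused whole if a number of a shift passes 5 or a number of a turn 8.59, either way. A call with a gripper value outside its range is refused whole. The fingers move at their own pace and stop on an object; the grip force is fixed at half the most. Time passes only in rows, so rows that do not move let the fingers close. It gives the time, the measured TCP pose, the force and the opening at its end, in the units of the state.
- r.get_state(): the state, without advancing time (a new reading comes with each control period).
- r.get_image(name): name is "scene" or "top" or "wrist"; returns the picture (400x640x3 uint8, blue, green, red); there is no depth.
- r.camera_model(name): a dict with "mtx" (3x3 intrinsics, pixels), "R" (3x3) and "t" (3): a world point X has camera coordinates R X + t. Camera axes: x right, y down, z forward; pixel columns grow to the right and rows downward; lengths in mm; the calibration is good to about 2 mm. A picture is of the moment at which its call begins: read the wrist's pose just before it. camera_model takes no time and is no camera call; for the wrist camera it gives the pose at the moment of the call.
- r.sign_off(): hands the job in, once; it reports no verdict.
Trained networks look in the newest picture that a camera, given by its name, has taken for a name from the list of things; names that differ only in an ending like _2 or _b are one class to them, and where a whole thing is asked for, a point or a joint stands for the part that bears it (a point fixed in the world has none). Each returns a list of dicts, best first, with "score" (0 to 1); they miss things now and then, are a little off and sometimes report something else, mostly with a low value. They report only what shows in the picture. A call takes as long as a camera call. They do not tell look-alikes from the thing itself.
- r.find_in(target, camera): "bbox" ([left, top, right, bottom] in pixels, round what is visible of it).
- r.outline_of(target, camera): "region" (400x640 bool, what is visible of it) and "bbox" ([left, top, right, bottom] in pixels, round what is visible of it).
- r.landmark_of(target, camera): "point" ([row, column] in pixels: a listed point, or the origin of a listed thing).
The state is a dict: "clock": time; "qpos": joint angles; "joint_velocities": joint speeds; "joint_efforts": joint torques, N m; "tool_pos": TCP position; "tool_rot": TCP orientation; "ft_force": force on the tool from outside, world axes, zero at the start; "torque": the same for the moment, N m; "width": opening from 0.0 (shut) to 1.0 (fully open).
Only numpy, scipy, OpenCV 4.12 (cv2) and the standard library are available. Lean on these libraries where they do the work, as an engineer would, in place of code of your own. Each camera call takes 0.05 s, during which the arm holds its last target.

## Working session

There is one attempt and no reset: what is moved stays moved. The work goes in short steps, Python scripts to look and compute and a tool call to move; the robot and the scene stay as the last step left them, time stands still between calls to the robot, and variables do not carry over. Pictures are saved under pics/ and viewed, and the job is handed in when it is done.

Besides the shell and the picture viewer there is one more tool, called after "Request:" by a JSON object that holds its "op" and its "data", one argument or row to a line. apply_moves: Moves the arm, as the interface text tells. Its arguments: {"type":"object","properties":{"moves":{"type":"array","items":{"type":"array","items":{"type":"array","items":{"type":"number"}}}}},"required":["moves"]}

```bash
ls; mkdir -p pics
python3 - <<'E'
from plant import r
import cv2
print(r.get_state())
for n in ["scene","top","wrist"]:
    im=r.get_image(n); cv2.imwrite(f"pics/{n}0.png",im)
    m=r.camera_model(n); print(n,m)
E
```

```text
pics
{'clock': 0.0, 'qpos': array([ 9.87897808e-01,  2.21249503e-01,  1.52758634e+00,  5.86610254e-06,
        1.39471729e+00, -1.26056887e-01]), 'joint_velocities': array([-0.00015991, -0.00126662,  0.00025419, -0.00139216,  0.00067386,
       -0.00090908]), 'joint_efforts': array([-2.69923192e-03, -4.96893954e+01, -3.89396060e+01, -5.11567196e-04,
        1.10886039e-02,  3.36516734e-07]), 'tool_pos': array([275.34198023, 560.41246551, 230.19788194]), 'tool_rot': array([-3.14134045e+00,  1.94419995e-03,  1.11395391e+00]), 'ft_force': array([-0.37791841, -0.11585276,  0.60191303]), 'torque': array([-0.01509439, -0.05150874, -0.02369113]), 'width': 0.9984552848425885}
scene {'mtx': array([[501.44096587,   0.        , 316.33588299],
       [  0.        , 501.44096587, 195.36432345],
       [  0.        ,   0.        ,   1.        ]]), 'R': array([[ 0.79723072, -0.60349093, -0.01489542],
       [-0.43827535, -0.56165492, -0.70175385],
       [ 0.415136  ,  0.56598802, -0.71226376]]), 't': array([-430.01765301,  274.57434508,  862.88540568])}
top {'mtx': array([[390.77648694,   0.        , 319.94886059],
       [  0.        , 390.77648694, 195.1745167 ],
       [  0.        ,   0.        ,   1.        ]]), 'R': array([[-0.01128127, -0.99990048, -0.00847107],
       [-0.99509235,  0.01205908, -0.09821303],
       [ 0.09830541,  0.00732153, -0.99512936]]), 't': array([-10.0642551 , 521.97706596, 997.32779848])}
wrist {'mtx': array([[282.07627228,   0.        , 319.30459866],
       [  0.        , 282.07627228, 195.66743712],
       [  0.        ,   0.        ,   1.        ]]), 'R': array([[ 0.44209506,  0.89696634, -0.0018292 ],
       [ 0.8621156 , -0.42435318,  0.27691347],
       [ 0.24760584, -0.12399906, -0.96089312]]), 't': array([-624.90946362,  -35.40821584,  379.40736135])}
```

View pics/scene0.png

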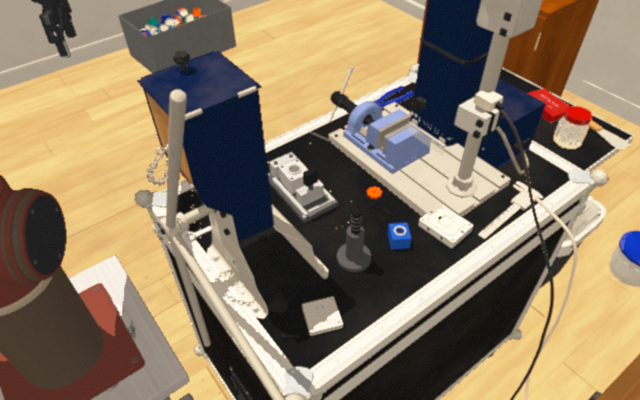

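View pics/top0.png

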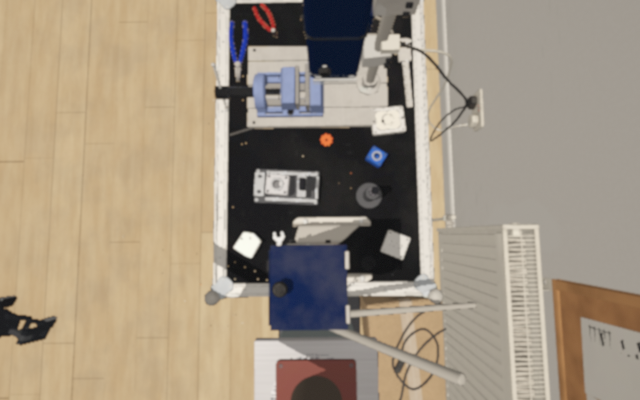

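View pics/wrist0.png

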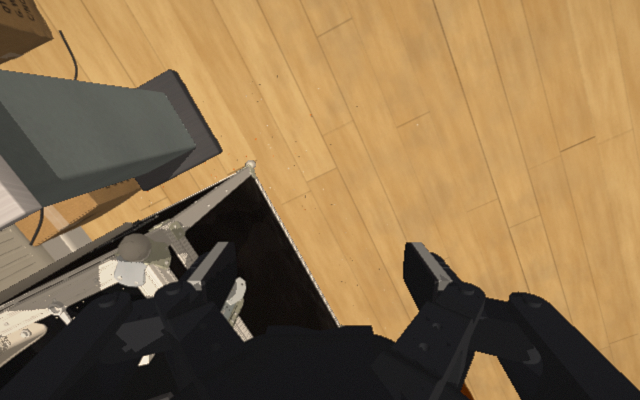

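```bash
cat > h.py <<'E'
from plant import r
import numpy as np, cv2
def px2w(p,cam,z):  # p=[row,col]
    m=r.camera_model(cam); K=m["mtx"];R=np.array(m["R"]);t=np.array(m["t"])
    d=R.T@np.linalg.solve(K,[p[1],p[0],1.]); c=-R.T@t
    return c+d*(z-c[2])/d[2]
def proj(X,cam):
    m=r.camera_model(cam); c=m["R"]@np.array(X,float)+m["t"]; u=m["mtx"]@c; return u[:2]/u[2]  # col,row
def tri(obs): # list of (row,col),cam
    A=[];b=[]
    for p,cam in obs:
        m=r.camera_model(cam);R=m["R"];t=m["t"];d=R.T@np.linalg.solve(m["mtx"],[p[1],p[0],1.]);d/=np.linalg.norm(d);c=-R.T@t
        P=np.eye(3)-np.outer(d,d);A.append(P);b.append(P@c)
    A=np.vstack(A);b=np.hstack(b);x=np.linalg.lstsq(A,b,rcond=None)[0]
    return x,np.linalg.norm(A@x-b)
E
python3 - <<'E'
from h import *
Z={"jaw_knob":81,"bore_mouth":55,"probe_grip":113,"stand":0,"fixture":0,"mould_block":12,"probe_tip":5,"probe":85}
for n,z in Z.items():
    for c in ["scene","top"]:
        for d in r.landmark_of(n,c)[:3]: print(n,c,round(d["score"],2),np.round(d["point"],1),np.round(px2w(d["point"],c,z),1))
print(r.get_state()["clock"])
E
```

```text
jaw_knob scene 0.94 [177.5 308.8] [543.7  29.8  81. ]
jaw_knob scene 0.59 [228.9 357. ] [ 531.4 -139.7   81. ]
jaw_knob top 0.76 [183.9 301.1] [545.1  29.9  81. ]
bore_mouth scene 0.84 [166.7 294.8] [555.9  99.4  55. ]
bore_mouth scene 0.64 [229.3 400.9] [ 613.7 -176.6   55. ]
bore_mouth top 0.96 [184.7 276.1] [547.1  95.2  55. ]
bore_mouth top 0.49 [156.6 374.3] [ 616.6 -156.9   55. ]
bore_mouth top 0.23 [192.2 368.6] [ 525.  -140.1   55. ]
probe_grip scene 0.73 [219.3 355.9] [ 525.9 -141.   113. ]
probe_grip top 0.57 [191.3 372.2] [ 521.  -141.9  113. ]
stand scene 0.55 [256.6 354.5] [ 528.2 -141.2    0. ]
stand top 0.76 [192.8 369. ] [ 529.2 -147.6    0. ]
fixture scene 0.69 [191.5 298. ] [546.4  78.    0. ]
fixture top 0.79 [188.1 287.6] [544.5  70.8   0. ]
fixture top 0.49 [190.6 371. ] [ 535.  -153.1    0. ]
mould_block scene 0.91 [237.4 395.8] [ 619.7 -162.    12. ]
mould_block scene 0.63 [179.8 294.9] [556.3 103.   12. ]
mould_block top 0.72 [183.8 278.9] [554.9  92.9  12. ]
mould_block top 0.49 [159.4 378.1] [ 617.4 -172.6   12. ]
probe scene 0.48 [227.9 354.3] [ 526.6 -137.3   85. ]
probe top 0.58 [191.  369.9] [ 524.8 -139.9   85. ]
probe top 0.2 [182.9 275.9] [547.8  92.1  85. ]
0.95
```

Run:
```python
from h import *
t=cv2.imread("pics/top0.png"); s=cv2.imread("pics/scene0.png")
a=cv2.resize(t[130:220,230:420],None,fx=4,fy=4,interpolation=cv2.INTER_CUBIC)
b=cv2.resize(s[140:280,260:440],None,fx=4,fy=4,interpolation=cv2.INTER_CUBIC)
cv2.imwrite("pics/ta.png",a);cv2.imwrite("pics/sb.png",b)
for X in [(0,0,0),(0,0,300),(275,560,230),(400,0,0),(300,0,0),(500,0,0),(400,0,300),(300,0,300)]: print(X,np.round(proj(X,"top")),np.round(proj(X,"scene")))
for P in [(8,200),(6,250)]: pass
# tower top corners scene: (258,87)col,row / top (346,250)
for sc,tp in [((258,87),(346,250)),((147,84),(272,248)),((200,118),(270,328)),((183,60),(280,289))]:
    print(tri([((sc[1],sc[0]),"scene"),((tp[1],tp[0]),"top")]))
```

```text
(0, 0, 0) [316. 400.] [ 66. 355.]
(0, 0, 300) [313. 471.] [-19. 245.]
(275, 560, 230) [ 39. 309.] [71. 53.]
(400, 0, 0) [314. 242.] [262. 244.]
(300, 0, 0) [315. 280.] [219. 268.]
(500, 0, 0) [314. 204.] [302. 221.]
(400, 0, 300) [311. 245.] [245. 127.]
(300, 0, 300) [311. 299.] [190. 152.]
(array([396.33239284, -60.79197868, 408.40663142]), np.float64(2.4911619176460182))
(array([345.47400031,  81.54569455, 370.3849902 ]), np.float64(77.94307319245439))
(array([299.32099175,  46.37169716, 345.20548414]), np.float64(64.36003216625751))
(array([337.38135379,  44.2751869 , 424.35775562]), np.float64(1.5136552453240475))
```

View pics/ta.png

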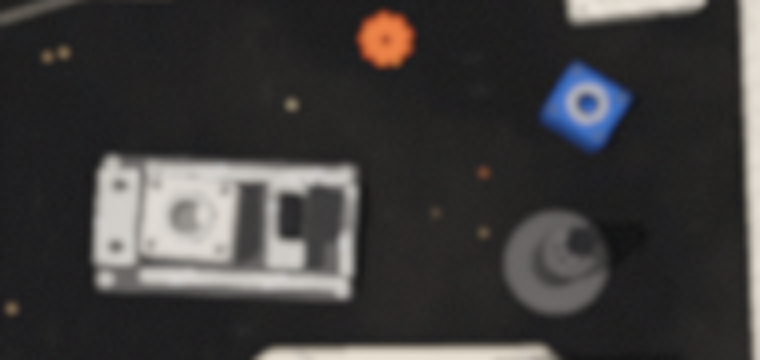

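View pics/sb.png

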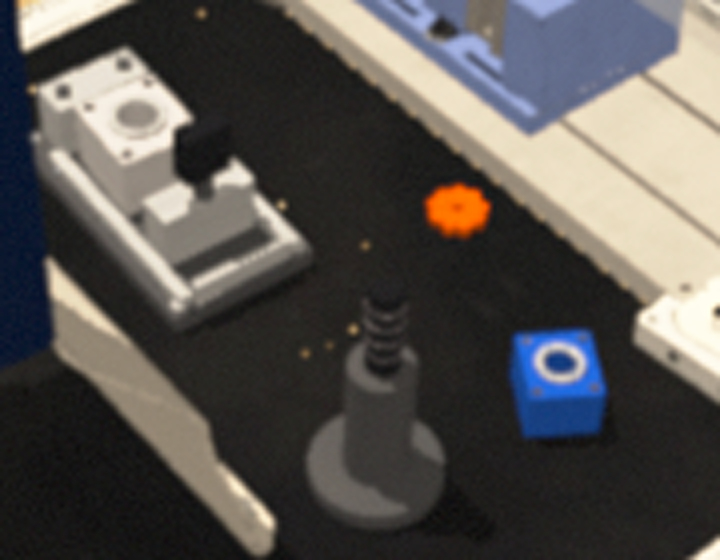

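Request:
{"op": "apply_moves", "data": {
  "moves": [
    [[-1,1.7,-3.6,0.3,0,0,-4],[-1,1.7,-3.6,0.3,0,0,-4],[-1,1.7,-3.6,0.3,0,0,-4],[-1,1.7,-3.6,0.3,0,0,-4],[-1,1.7,-3.6,0.3,0,0,-4],[-1,1.7,-3.6,0.3,0,0,-4],[-1,1.7,-3.6,0.3,0,0,-4],[-1,1.7,-3.6,0.3,0,0,-4],[-1,1.7,-3.6,0.3,0,0,-4],[-1,1.7,-3.6,0.3,0,0,-4]]
  ]
}}

```text
clock: 1.95
tool_pos: [446.2, 199.4, 261.7]
tool_rot: [3.142, -0.001, 0.413]
ft_force: [0.4, 1.0, 0.5]
width: -0.003
```

Run:
```python
from h import *
print(r.get_state())
cv2.imwrite("pics/s1.png",r.get_image("scene"))
cv2.imwrite("pics/t1.png",r.get_image("top"))
```

```text
{'clock': 1.95, 'qpos': array([ 2.58752010e-01, -1.31779138e-01,  1.83356098e+00,  5.66343368e-05,
        1.43896914e+00, -1.54313821e-01]), 'joint_velocities': array([-0.8169782 , -0.03285341, -0.02767698,  0.00309934,  0.05562113,
       -0.11453196]), 'joint_efforts': array([ 4.29478079e+00, -3.35054934e+01, -3.86994481e+01, -2.45517207e-02,
        1.47684216e-01,  1.55952405e-01]), 'tool_pos': array([446.18746394, 199.42551784, 261.74449754]), 'tool_rot': array([ 3.14151877e+00, -8.40305206e-04,  4.13058441e-01]), 'ft_force': array([0.39852396, 1.01847562, 0.52461377]), 'torque': array([-0.01909449,  0.0168786 , -0.00031279]), 'width': -0.0032908078281489632}
```

View pics/s1.png

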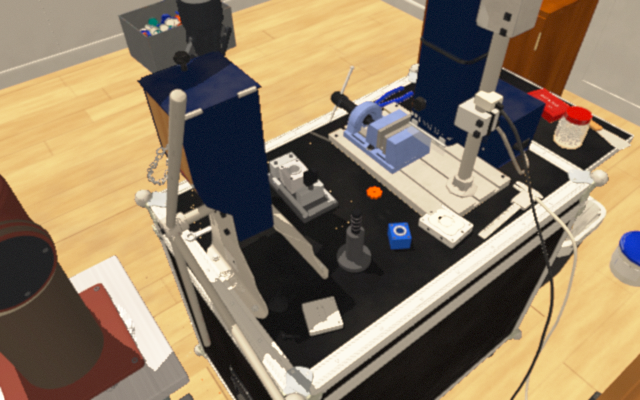

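View pics/t1.png

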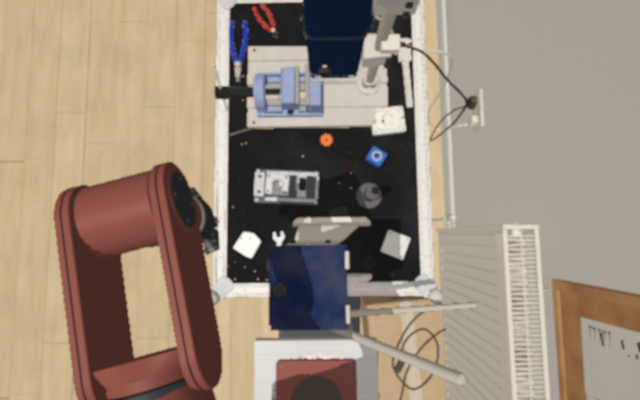

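```bash
python3 - <<'E'
from h import *
j=.2588;u=np.array([np.cos(j),np.sin(j),0]);v=np.array([-np.sin(j),np.cos(j),0])
for Lt in (200,250,300,350):
  print(Lt,[tuple(np.round(proj(482*u+w*v+[0,0,262+Lt],"top"))) for w in (0,78,130,200,250)],
   "elbow",[tuple(np.round(proj(-53*u+w*v+[0,0,Lt-69+401],"top"))) for w in (78,130,200,250)])
print(proj([446,199,262],"top"))
E
python3 - <<'E'
import cv2
t=cv2.imread("pics/t1.png");cv2.imwrite("pics/t1z.png",cv2.resize(t[140:400,40:240],None,fx=2.3,fy=2.3))
s=cv2.imread("pics/s1.png");cv2.imwrite("pics/s1z.png",cv2.resize(s[0:300,120:340],None,fx=2,fy=2))
E
```

```text
200 [(np.float64(225.0), np.float64(205.0)), (np.float64(174.0), np.float64(219.0)), (np.float64(140.0), np.float64(228.0)), (np.float64(94.0), np.float64(241.0)), (np.float64(61.0), np.float64(250.0))] elbow [(np.float64(256.0), np.float64(654.0)), (np.float64(213.0), np.float64(666.0)), (np.float64(156.0), np.float64(684.0)), (np.float64(114.0), np.float64(696.0))]
250 [(np.float64(215.0), np.float64(202.0)), (np.float64(160.0), np.float64(217.0)), (np.float64(123.0), np.float64(228.0)), (np.float64(73.0), np.float64(241.0)), (np.float64(37.0), np.float64(251.0))] elbow [(np.float64(248.0), np.float64(704.0)), (np.float64(200.0), np.float64(719.0)), (np.float64(135.0), np.float64(738.0)), (np.float64(89.0), np.float64(752.0))]
300 [(np.float64(204.0), np.float64(199.0)), (np.float64(143.0), np.float64(216.0)), (np.float64(102.0), np.float64(227.0)), (np.float64(47.0), np.float64(242.0)), (np.float64(7.0), np.float64(253.0))] elbow [(np.float64(237.0), np.float64(769.0)), (np.float64(183.0), np.float64(786.0)), (np.float64(109.0), np.float64(808.0)), (np.float64(56.0), np.float64(824.0))]
350 [(np.float64(191.0), np.float64(195.0)), (np.float64(123.0), np.float64(214.0)), (np.float64(77.0), np.float64(226.0)), (np.float64(15.0), np.float64(243.0)), (np.float64(-29.0), np.float64(255.0))] elbow [(np.float64(224.0), np.float64(855.0)), (np.float64(160.0), np.float64(874.0)), (np.float64(75.0), np.float64(900.0)), (np.float64(13.0), np.float64(919.0))]
[211.84990549 222.57908053]
```

View pics/t1z.png

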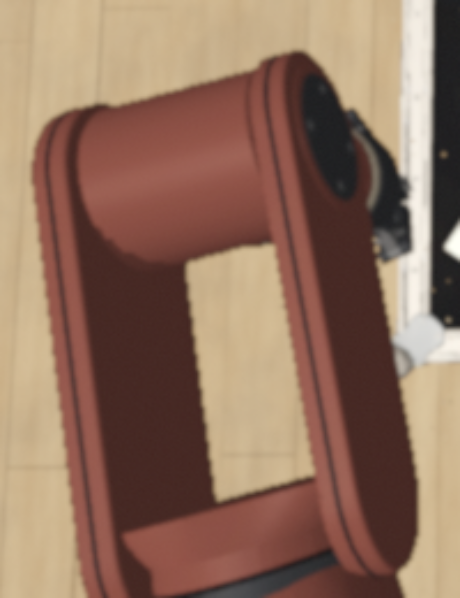

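View pics/s1z.png

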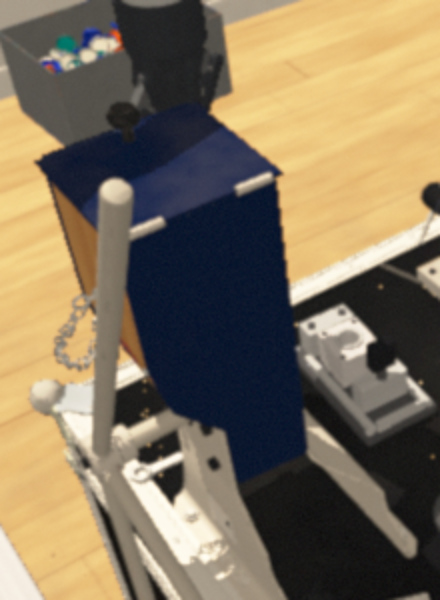

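Request:
{"op": "apply_moves", "data": {
  "moves": [
    [[-1,2.0,-1.8,0.5,0,0,-3],[-1,2.0,-1.8,0.5,0,0,-3],[-1,2.0,-2.4,0.5,0,0,-3],[-1,2.0,-2.4,0.5,0,0,-3],[-1,2.0,-2.4,0.5,0,0,-3]]
  ]
}}

```text
clock: 2.55
tool_pos: [546.2, 92.9, 286.5]
tool_rot: [-3.141, -0.0, 0.153]
ft_force: [-0.2, 1.3, -0.1]
width: 0.001
```

Run:
```python
from h import *
print(np.round(r.get_state()['qpos'],4))
a=r.get_image("scene");b=r.get_image("top")
cv2.imwrite("pics/st2.png",np.hstack([a[:,100:440],b[:,0:440]]))
```

```text
[ 2.5800e-02  1.8900e-02  1.6434e+00  5.0000e-04  1.4792e+00 -1.2760e-01]
```

View pics/st2.png

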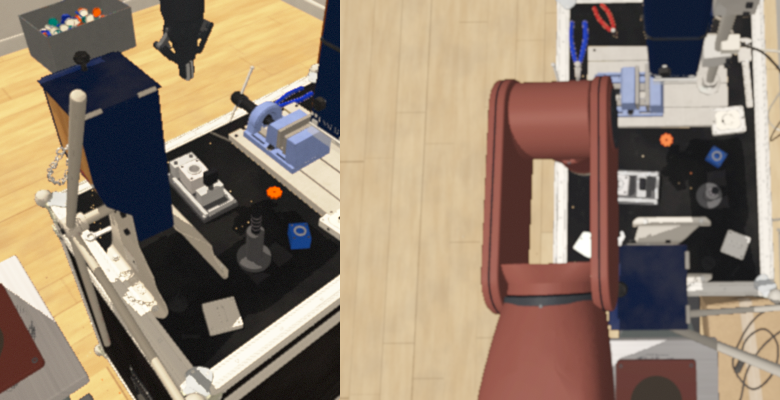

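Run:
```python
from h import *
for L in (250,300,350,400): print(L,np.round(proj([546,93,286+L],"top")), [np.round(proj([546-d,93-.026*d,286+L+.2*d],"top")) for d in (100,200,300)])
m=r.camera_model("top");print(-m["R"].T@m["t"])
```

```text
250 [234. 140.] [array([232., 215.]), array([229., 299.]), array([226., 395.])]
300 [225. 130.] [array([221., 213.]), array([218., 307.]), array([213., 416.])]
350 [213. 118.] [array([208., 210.]), array([203., 317.]), array([197., 444.])]
400 [198. 102.] [array([192., 207.]), array([184., 331.]), array([174., 481.])]
[ 421.25913185  -23.65977929 1043.64986605]
```

```bash
cat > meas.py <<'E'
from h import *
import sys
def run(tag,names):
    cv2.imwrite(f"pics/{tag}.png",r.get_image("wrist")); 
    print(np.round(r.get_state()['tool_pos'],1))
    for n,z in names.items():
        for d in r.landmark_of(n,"wrist")[:2]: print(n,round(d["score"],2),np.round(d["point"],1),np.round(px2w(d["point"],"wrist",z),1))
if __name__=="__main__": run(sys.argv[1],{"jaw_knob":81,"bore_mouth":55,"fixture":0,"probe_grip":113})
E
python3 meas.py w2
```

```text
[546.3  92.4 286.3]
jaw_knob 0.59 [219.6 311.5] [545.1  30.6  81. ]
jaw_knob 0.31 [166.4 320.6] [546.1 102.3  81. ]
bore_mouth 0.72 [163.1 323. ] [548.9 103.1  55. ]
fixture 0.84 [172.3 315. ] [540.8  78.3   0. ]
```

View pics/w2.png

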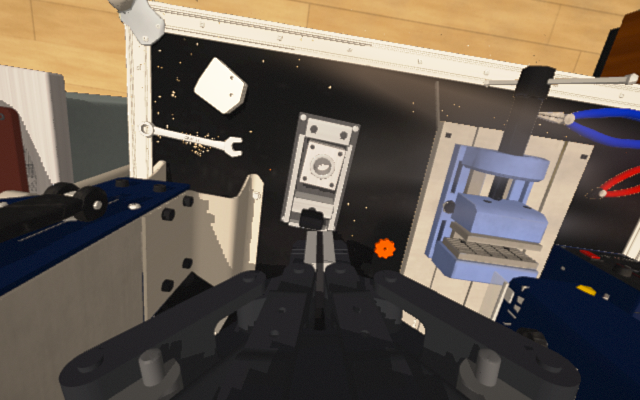

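Run:
```python
from h import *
print(tri([((177,255),"wrist"),((218,296),"top")]))
print(tri([((272,325),"scene"),((219,369),"top")]))
for p in [(302,113),(359,124),(281,228),(338,238)]: print(np.round(px2w((p[1],p[0]),"wrist",16),1))
w=cv2.imread("pics/w2.png");cv2.imwrite("pics/w2z.png",cv2.resize(w[100:250,240:400],None,fx=4,fy=4,interpolation=cv2.INTER_CUBIC))
```

```text
(array([457.29746997,  53.0842024 ,   4.74790617]), np.float64(11.29711363476558))
(array([ 455.94715405, -143.0163037 ,   11.99427232]), np.float64(4.259218859093408))
[509.9 162.4  16. ]
[591.9 160.1  16. ]
[501.1 -14.9  16. ]
[592.7 -17.9  16. ]
```

View pics/w2z.png

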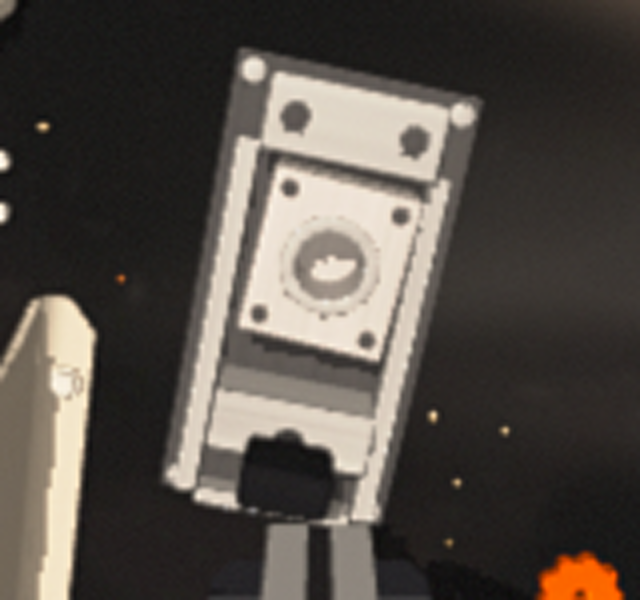

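Request:
{"op": "apply_moves", "data": {
  "moves": [
    [[-1,0,-2.8,0,0,0,-2.9],[-1,0,-2.8,-1,0,0,-2.9],[-1,0,-2.8,-2,0,0,-2.9],[-1,-0.3,-2.8,-3,0,0,-2.9],[-1,0,0,-4,0,0,0],[-1,0,0,-4,0,0,0],[-1,0,0,-3,0,0,0],[-1,0,0,-2,0,0,0],[-1,0,0,-1,0,0,0],[-1,0,0,0,0,0,0]]
  ]
}}

```text
clock: 3.9
tool_pos: [541.4, -18.1, 85.0]
tool_rot: [-3.141, 0.003, -0.047]
ft_force: [-0.1, 0.2, -0.4]
width: 0.004
```

```bash
python3 meas.py w3
python3 - <<'E'
from h import *
cv2.imwrite("pics/s3.png",r.get_image("scene"))
E
```

```text
[542.5 -18.4  86.4]
jaw_knob 0.87 [161.7 323.9] [548.4  28.   81. ]
bore_mouth 0.69 [ 32.6 329.6] [555.5  95.4  55. ]
fixture 0.68 [ 86.6 323.6] [552.3  72.1   0. ]
fixture 0.44 [321.5 306.9] [ 526.3 -141.9   -0. ]
```

View pics/w3.png

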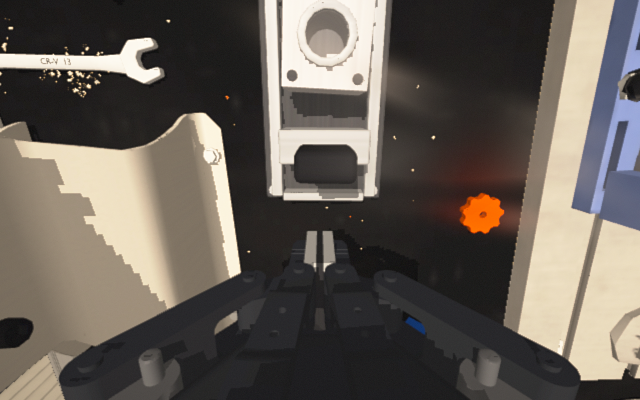

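View pics/s3.png

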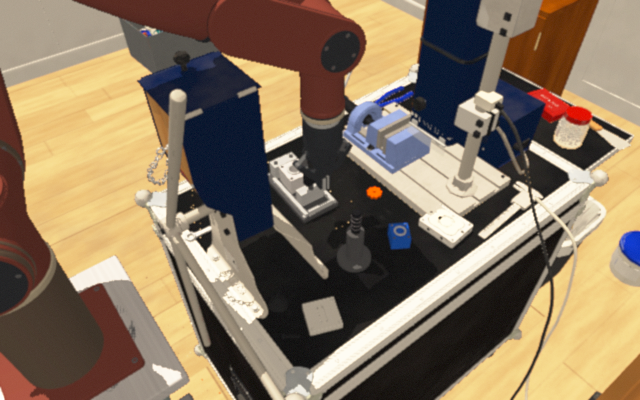

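Request:
{"op": "apply_moves", "data": {
  "moves": [
    [[-1,0.3,1,0,0,0,0],[-1,0.1,1,0,0,0,0],[-1,0.05,1,0,0,0,0],[-1,0.05,1,0,0,0,0],[-1,0.05,0.5,0,0,0,0],[-1,0,0.5,0,0,0,0],[-1,0,0,0,0,0,0]]
  ]
}}

```text
clock: 4.9
tool_pos: [548.4, 31.8, 86.4]
tool_rot: [-3.141, -0.0, -0.048]
ft_force: [-0.4, 0.2, -0.1]
width: 0.0
```

```bash
python3 meas.py w4
```

```text
[548.   31.7  86.1]
bore_mouth 0.91 [127.5 319.6] [551.2  94.9  55. ]
probe_grip 0.68 [129.4 316.8] [550.2  96.4 113. ]
```

View pics/w4.png

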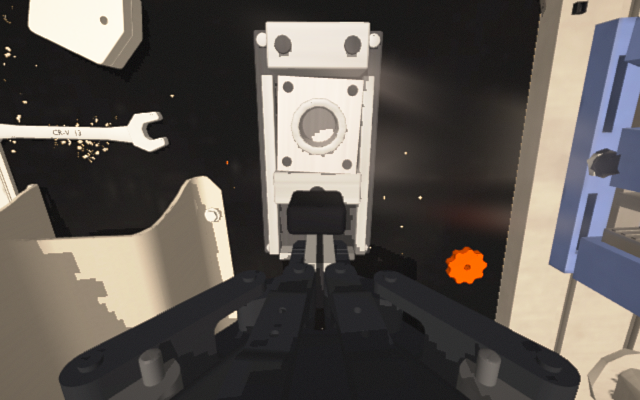

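Request:
{"op": "apply_moves", "data": {
  "moves": [
    [[-1,0,0.4,0,0,0,0],[-1,0,0.3,0,0,0,0],[-1,0,0,0,0,0,0]]
  ]
}}

```text
clock: 5.45
tool_pos: [548.0, 37.2, 86.0]
tool_rot: [3.14, 0.0, -0.049]
ft_force: [1.6, -5.4, -1.3]
width: -0.002
```

Request:
{"op": "apply_moves", "data": {
  "moves": [
    [[-1,0,0.2,0,0,0,0],[-1,0,0.2,0,0,0,0]]
  ]
}}

```text
clock: 5.65
tool_pos: [548.1, 38.4, 86.1]
tool_rot: [3.135, 0.0, -0.048]
ft_force: [-0.6, -21.3, -2.0]
width: -0.001
```

Request:
{"op": "apply_moves", "data": {
  "moves": [
    [[-1,0,0.2,0,0,0,0]]
  ]
}}

```text
clock: 5.75
tool_pos: [548.1, 38.5, 86.1]
tool_rot: [3.132, 0.0, -0.048]
ft_force: [-0.6, -28.1, -1.1]
width: -0.001
```

Request:
{"op": "apply_moves", "data": {
  "moves": [
    [[-1,0,0.1,0,0,0,0],[-1,0,0,0,0,0,0],[-1,0,0,0,0,0,0]]
  ]
}}

```text
clock: 6.05
tool_pos: [548.1, 38.5, 86.1]
tool_rot: [3.131, 0.0, -0.049]
ft_force: [-1.7, -25.5, -0.7]
width: 0.001
```

```bash
python3 meas.py w5
python3 - <<'E'
import cv2
w=cv2.imread("pics/w5.png");cv2.imwrite("pics/w5z.png",cv2.resize(w[10:270,230:410],None,fx=3,fy=3,interpolation=cv2.INTER_CUBIC)[:600])
E
```

```text
[548.1  38.5  86.1]
jaw_knob 0.61 [211.1 318.1] [548.7  58.1  81. ]
bore_mouth 0.98 [129.7 317.1] [550.2 100.4  55. ]
fixture 0.44 [210.4 316.9] [545.9  29.6   0. ]
```

View pics/w5z.png

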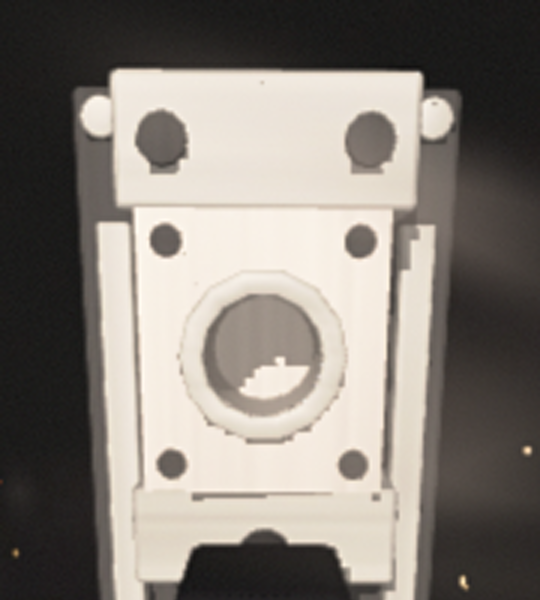

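Request:
{"op": "apply_moves", "data": {
  "moves": [
    [[-1,0,-1,0,0,0,0],[-1,0,-2,0,0,0,0],[-1,0,-2,2,0,0,0],[-1,0,-2.5,4,0,0,0],[0,0,-2.5,4,0,0,0],[1,0,-2.5,3,0,0,0],[1,-0.5,-2.5,1,0,0,0],[1,-0.5,-2.5,0,0,0,0],[1,-0.5,-2.5,0,0,0,0],[1,-0.5,-2.5,0,0,0,0],[1,-0.2,-1.5,0,0,0,0],[1,0,-1,0,0,0,0],[1,0,0,0,0,0,0]]
  ]
}}

```text
clock: 7.6
tool_pos: [526.3, -205.6, 226.2]
tool_rot: [-3.141, 0.0, -0.049]
ft_force: [0.1, 0.7, -0.5]
width: 0.997
```

```bash
python3 meas.py w6
python3 - <<'E'
from h import *
cv2.imwrite("pics/t6.png",r.get_image("top"))
o=[]
for c in ("scene","wrist"):
    if c=="scene": r.get_image(c)
    for n in ("probe_grip","stand"):
        d=r.landmark_of(n,c)
        for k in d[:2]: print(c,n,round(k["score"],2),np.round(k["point"],1))
E
```

```text
[ 526.3 -204.9  226.1]
bore_mouth 0.6 [137.9 404. ] [ 621.5 -162.3   55. ]
probe_grip 0.74 [125.6 312.7] [ 523.8 -142.3  113. ]
scene probe_grip 0.54 [222.2 355.3]
scene stand 0.9 [257.4 349.8]
wrist probe_grip 0.74 [125.6 312.7]
wrist stand 0.77 [120.9 314. ]
```

View pics/w6.png

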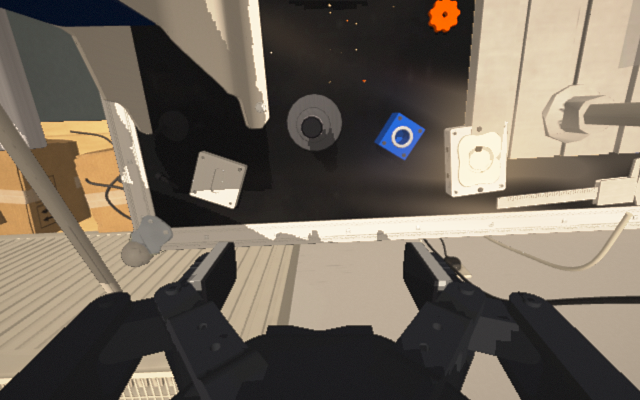

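View pics/t6.png

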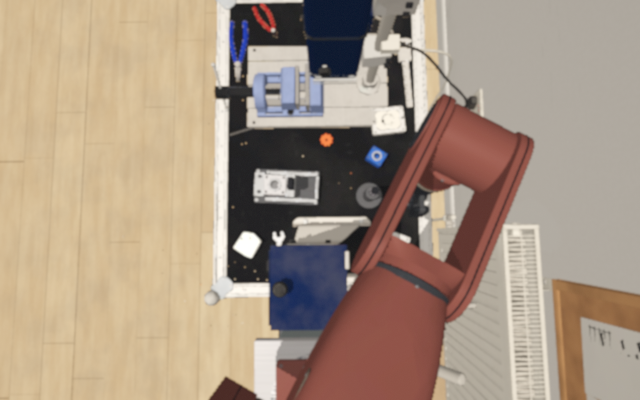

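Run:
```python
from h import *
w=cv2.imread("pics/w6.png");z=cv2.resize(w[80:170,250:380],None,fx=6,fy=6,interpolation=cv2.INTER_CUBIC);z=cv2.convertScaleAbs(z,alpha=2);cv2.imwrite("pics/w6z.png",z)
for zz in (0,50,100): print(px2w((120,268),"wrist",zz))
for p,zz in (((122.5,314.5),12),((127,312),137)): print(px2w(p,"wrist",zz))
c=np.array([524,-142]);
for zz in (0,12,85,137): print(zz,proj([*c,zz],"wrist"),proj([*c,zz],"top"),proj([*c,zz],"scene"))
```

```text
[ 464.9404255  -137.52639407    0.        ]
[ 473.75288087 -137.01723402   50.        ]
[ 482.56533624 -136.50807398  100.        ]
[ 523.69700185 -143.15205517   12.        ]
[ 523.71664383 -143.25119191  137.        ]
0 [314.8437261  121.28352126] [366.94430432 194.74051066] [353.15345947 257.87760542]
12 [314.69642912 121.51725028] [367.44772727 194.29089834] [353.38044487 254.15763652]
85 [313.53460055 123.3608255 ] [370.77915371 191.3155664 ] [354.85025441 230.06954182]
137 [312.26599281 125.3738366 ] [373.47608593 188.90690791] [356.00053277 211.21811002]
```

View pics/w6z.png

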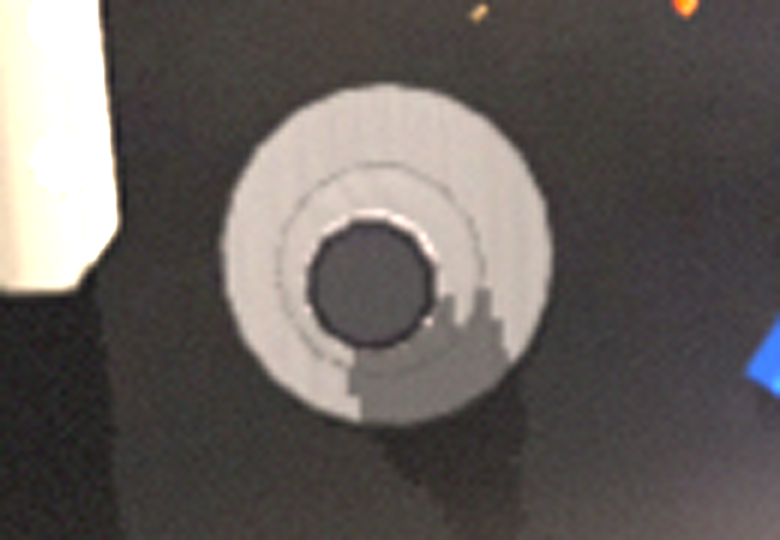

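Request:
{"op": "apply_moves", "data": {
  "moves": [
    [[0,-0.2,2,0,0,0,0],[0,0,2.2,-1,0,0,0],[0,0,2,-2,0,0,0],[0,0,0,-2,0,0,0],[0,0,0,0,0,0,0]]
  ]
}}

```text
clock: 8.65
tool_pos: [522.0, -140.6, 173.3]
tool_rot: [-3.139, 0.005, -0.047]
ft_force: [-0.2, 0.9, -0.5]
width: 0.494
```

Run:
```python
from h import *
print(r.get_state()['tool_pos'],r.get_state()['tool_rot'],r.get_state()['width'])
a=r.get_image("wrist");b=r.get_image("scene")
cv2.imwrite("pics/w7.png",a);cv2.imwrite("pics/s7.png",cv2.resize(b[120:300,250:450],None,fx=3,fy=3,interpolation=cv2.INTER_CUBIC))
```

```text
[ 522.0421694  -140.63307284  173.33543285] [-3.13927747  0.00531151 -0.04686504] 0.4938676267380176
```

View pics/w7.png

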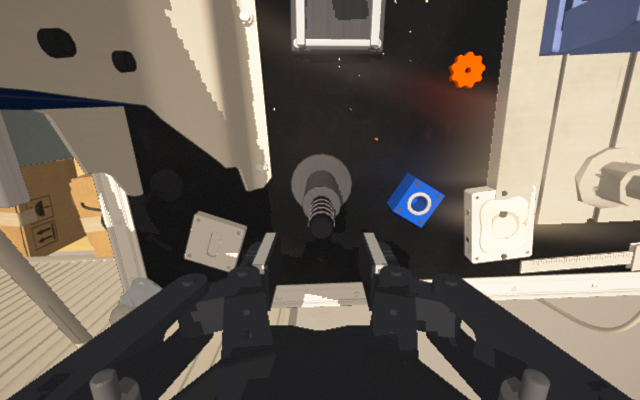

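View pics/s7.png

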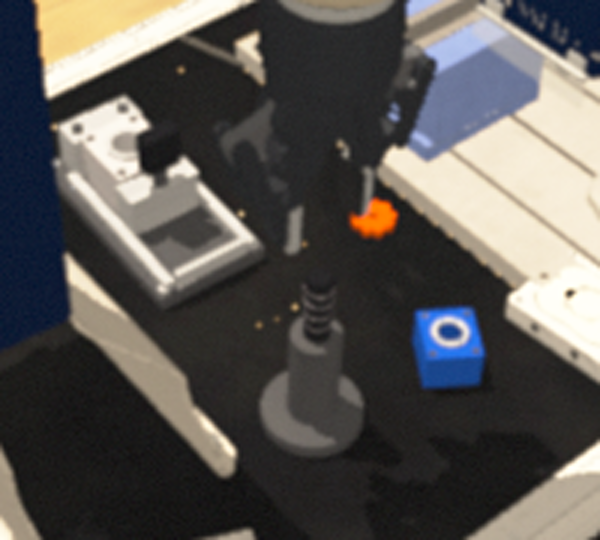

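Run:
```python
from h import *
w=cv2.imread("pics/w7.png");cv2.imwrite("pics/w7z.png",cv2.convertScaleAbs(cv2.resize(w[140:260,250:400],None,fx=5,fy=5,interpolation=cv2.INTER_CUBIC),alpha=2.5))
for p in ((227,320),(225,320)): print(px2w(p,"wrist",137))
print(proj([523.8,-143.2,137],"wrist"),proj([523.8,-143.2,12],"wrist"))
```

```text
[ 524.52724742 -146.56395101  137.        ]
[ 524.5993512  -145.07488103  137.        ]
[318.71429771 222.52853913] [318.99417931 181.31055616]
```

View pics/w7z.png

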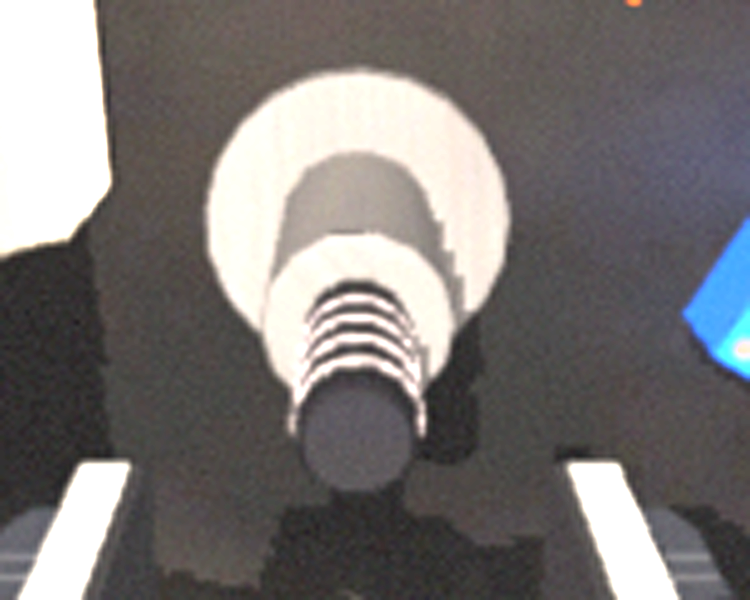

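Request:
{"op": "apply_moves", "data": {
  "moves": [
    [[0,0.2,-0.4,-1,0,0,0],[0,0,0,-2,0,0,0],[0,0,0,-2,0,0,0],[0,0,0,-1.5,0,0,0],[0,0,0,-0.9,0,0,0],[0,0,0,0,0,0,0]]
  ]
}}

```text
clock: 9.35
tool_pos: [525.4, -147.0, 101.0]
tool_rot: [-3.141, 0.002, -0.049]
ft_force: [0.2, 0.1, -0.2]
width: 0.5
```

Run:
```python
from h import *
a=r.get_image("wrist");b=r.get_image("scene")
cv2.imwrite("pics/w8.png",a[120:400,180:460]);cv2.imwrite("pics/s8.png",cv2.resize(b[160:290,300:420],None,fx=4,fy=4,interpolation=cv2.INTER_CUBIC))
```

```text
(no output)
```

View pics/w8.png

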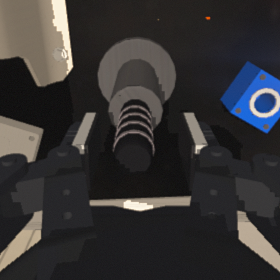

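View pics/s8.png

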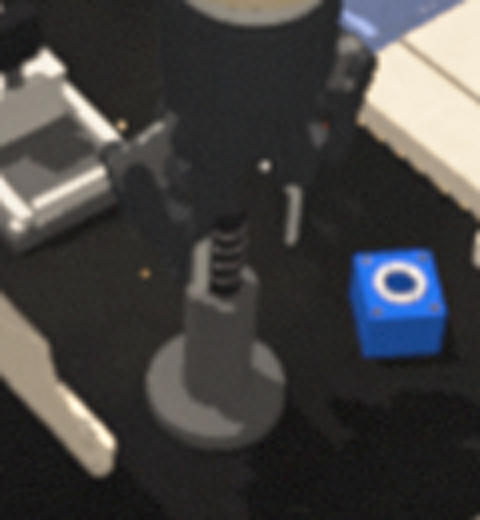

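Request:
{"op": "apply_moves", "data": {
  "moves": [
    [[0,0,0.2,0,0,0,0],[-1,0,0,0,0,0,0],[-1,0,0,0,0,0,0],[-1,0,0,0,0,0,0],[-1,0,0,0,0,0,0],[-1,0,0,0,0,0,0]]
  ]
}}

```text
clock: 10.05
tool_pos: [526.1, -145.2, 103.1]
tool_rot: [3.141, 0.0, -0.048]
ft_force: [-4.3, 1.4, 5.4]
width: 0.189
```

Run:
```python
from h import *
a=r.get_image("wrist");b=r.get_image("scene")
print(r.get_state())
cv2.imwrite("pics/w9.png",a[120:400,180:460]);cv2.imwrite("pics/s9.png",cv2.resize(b[160:290,300:420],None,fx=4,fy=4,interpolation=cv2.INTER_CUBIC))
```

```text
{'clock': 10.15, 'qpos': array([-4.13575429e-01,  1.62654685e-01,  1.84729410e+00, -2.88612109e-04,
        1.13168324e+00, -3.65179242e-01]), 'joint_velocities': array([-0.00138493, -0.00040285,  0.00207987,  0.00126421, -0.00037629,
        0.00042659]), 'joint_efforts': array([ 1.67869641e-01, -4.03261685e+01, -3.42511225e+01,  2.68139066e-01,
       -1.25937156e+00,  4.65292891e-03]), 'tool_pos': array([ 526.10961572, -145.16187963,  103.07238286]), 'tool_rot': array([ 3.14136272e+00,  1.30085893e-04, -4.82734971e-02]), 'ft_force': array([-2.660736  ,  0.48942099,  5.80409283]), 'torque': array([0.1374811 , 0.69989045, 0.00961134]), 'width': 0.1896749396615518}
```

View pics/w9.png

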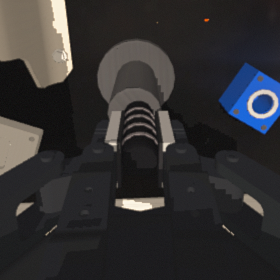

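View pics/s9.png

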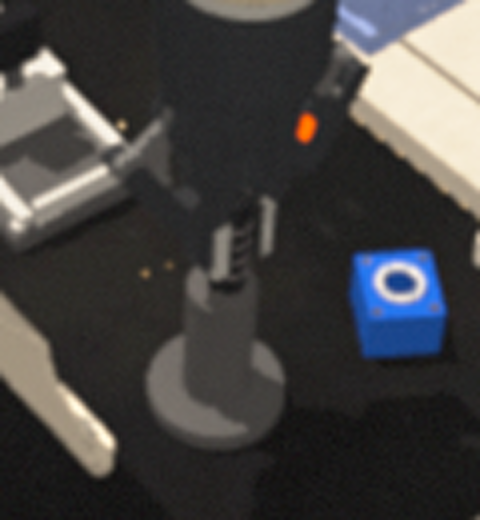

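Request:
{"op": "apply_moves", "data": {
  "moves": [
    [[-1,-0.1,0,0.5,0,0,0],[-1,0,0,1,0,0,0],[-1,0,0,1.5,0,0,0],[-1,0,0,2,0,0,0],[-1,0,0,2,0,0,0],[-1,0,0,2,0,0,0],[-1,0,0,1.5,0,0,0],[-1,0,0,1,0,0,0],[-1,0,0,0.5,0,0,0],[-1,0,0,0,0,0,0],[-1,0,0,0,0,0,0],[-1,0,0,0,0,0,0]]
  ]
}}

```text
clock: 11.35
tool_pos: [524.6, -144.8, 221.1]
tool_rot: [-3.141, 0.002, -0.048]
ft_force: [-0.1, -0.4, -1.8]
width: 0.19
```

Run:
```python
from h import *
a=r.get_image("wrist");b=r.get_image("scene")
print(r.get_state()['tool_pos'],r.get_state()['width'])
cv2.imwrite("pics/w10.png",a);cv2.imwrite("pics/s10.png",cv2.resize(b[100:290,280:440],None,fx=3,fy=3,interpolation=cv2.INTER_CUBIC))
for c in ("wrist","scene"):
  for n in ("probe_tip","probe_grip","probe"):
    for k in r.landmark_of(n,c)[:2]: print(c,n,round(k["score"],2),np.round(k["point"],1))
```

```text
[ 524.73275675 -144.90026427  221.36254592] 0.19546122662505927
wrist probe_tip 0.97 [197.5 314. ]
wrist probe_grip 0.89 [251.7 318. ]
wrist probe 0.87 [230.8 318.7]
scene probe_tip 0.59 [215.3 357.9]
scene probe_grip 0.59 [174. 358.]
scene probe 0.52 [185.5 359.7]
scene probe 0.18 [166.5 289.7]
```

View pics/w10.png

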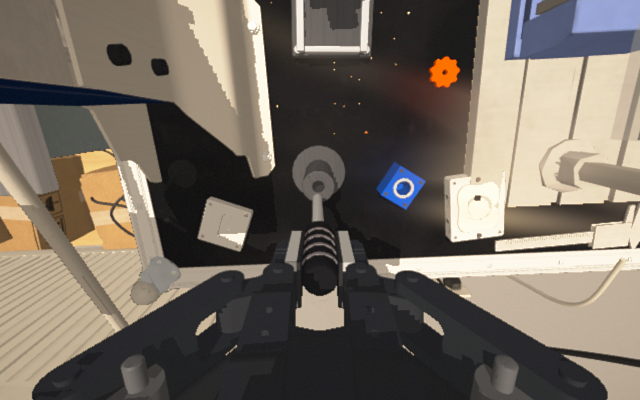

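View pics/s10.png

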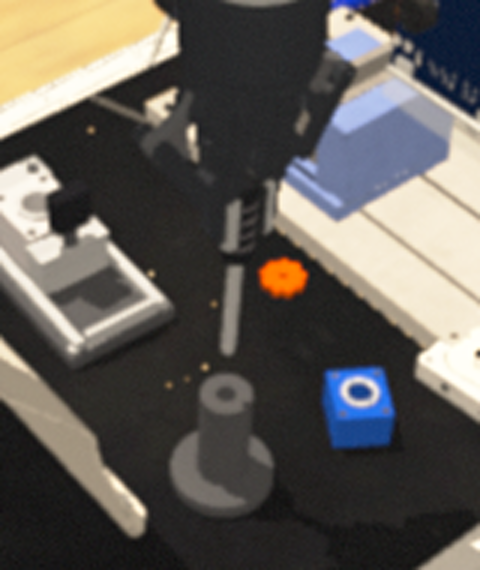

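Run:
```python
from h import *
w=cv2.imread("pics/w10.png");cv2.imwrite("pics/w10z.png",cv2.convertScaleAbs(cv2.resize(w[160:300,260:380],None,fx=4,fy=4,interpolation=cv2.INTER_CUBIC),alpha=1.8))
T=r.get_state()['tool_pos']
print(tri([((199,315),"wrist"),((217.7,356),"scene")]))
for dz in (-98,-18,8,34): print(dz,proj(T+[0,0,dz],"wrist"),proj(T+[0,0,dz],"scene"))
```

```text
(array([ 521.41899095, -146.02780162,  124.90668307]), np.float64(0.1966146308768261))
-98 [319.00239638 197.44381198] [357.28344053 216.70818499]
-18 [318.86013458 234.13061117] [359.31739987 185.1449554 ]
8 [318.78234448 254.19130334] [360.03821825 173.95920753]
34 [318.67327312 282.31887663] [360.79174114 162.26594731]
```

View pics/w10z.png

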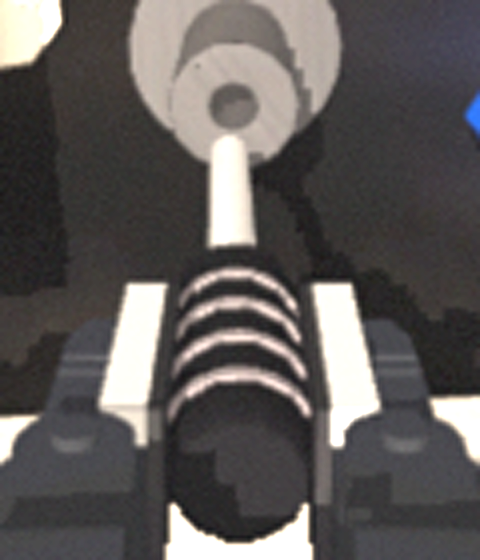

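Request:
{"op": "apply_moves", "data": {
  "moves": [
    [[-1,0.1,1,0,0,0,0],[-1,0.2,2,0,0,0,0],[-1,0.3,3,0,0,0,0],[-1,0.4,3,0,0,0,0],[-1,0.4,3,0,0,0,0],[-1,0.4,3,0,0,0,0],[-1,0.3,3,0,0,0,0],[-1,0.3,3,0,0,0,0],[-1,0.2,2,0,0,0,0],[-1,0.1,1,0,0,0,0],[-1,0,0.6,0,0,0,0],[-1,0,0,0,0,0,0],[-1,0,0,0,0,0,0]]
  ]
}}

```text
clock: 13.05
tool_pos: [552.1, 100.3, 222.3]
tool_rot: [3.141, 0.0, -0.049]
ft_force: [0.1, -0.8, -0.2]
width: 0.189
```

```bash
cat > v.py <<'E'
from h import *
import sys
t=sys.argv[1]
a=r.get_image("wrist");b=r.get_image("scene")
T=r.get_state()['tool_pos'];print(T,r.get_state()['tool_rot'],r.get_state()['width'])
z1=cv2.convertScaleAbs(cv2.resize(a[60:270,250:390],None,fx=2.8,fy=2.8,interpolation=cv2.INTER_CUBIC),alpha=1.3)
z2=cv2.resize(b[110:208,240:338],None,fx=4,fy=6,interpolation=cv2.INTER_CUBIC)[:588]
cv2.imwrite(f"pics/{t}.png",np.hstack([z1,z2[:,:]]))
o={}
for c in ("wrist","scene"):
  for n,z in (("probe_tip",T[2]-98),("bore_mouth",55)):
    for k in r.landmark_of(n,c)[:2]: print(c,n,round(k["score"],2),np.round(k["point"],1),np.round(px2w(k["point"],c,z),1))
print("TCPaxis at tip",proj(T+[0,0,-98],"wrist"),proj(T+[0,0,-98],"scene"))
E
python3 v.py v11
```

```text
[552.19254118 100.00782021 222.29601473] [ 3.14133274e+00  2.03792150e-05 -4.94983257e-02] 0.19330910531943643
wrist probe_tip 0.65 [195.1 317.2] [550.8 102.3 124.3]
wrist bore_mouth 0.85 [181.9 318.3] [551.3  98.   55. ]
scene probe_tip 0.79 [140.6 291.4] [556.1 106.8 124.3]
scene bore_mouth 0.78 [229. 399.] [ 611.3 -173.8   55. ]
scene bore_mouth 0.66 [165.7 289.5] [548.5 109.4  55. ]
TCPaxis at tip [318.95935881 197.80246729] [291.74227134 142.94338108]
```

View pics/v11.png

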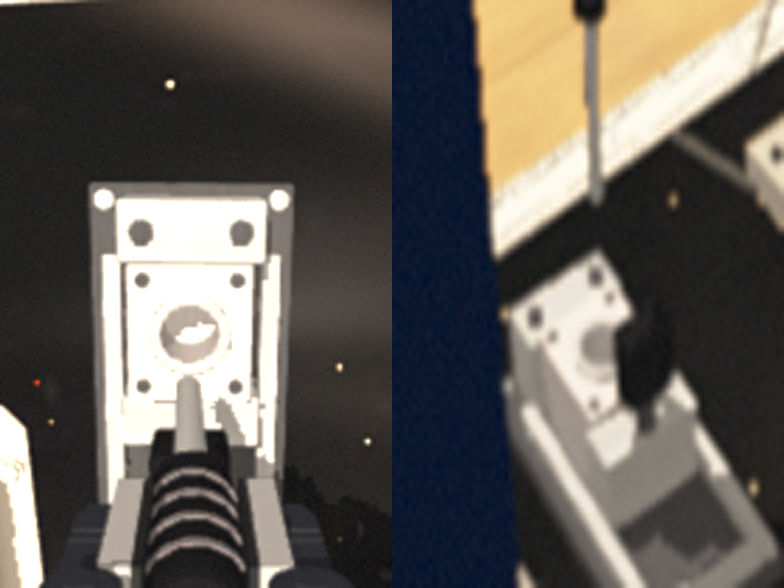

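Request:
{"op": "apply_moves", "data": {
  "moves": [
    [[-1,0,-0.1,-1,0,0,0],[-1,0,-0.1,-1.5,0,0,0],[-1,0,0,-1.3,0,0,0],[-1,0,0,-0.8,0,0,0],[-1,0,0,0,0,0,0],[-1,0,0,0,0,0,0]]
  ]
}}

```text
clock: 13.95
tool_pos: [552.1, 99.0, 176.0]
tool_rot: [3.142, 0.001, -0.048]
ft_force: [-0.3, 0.6, -0.0]
width: 0.188
```

```bash
python3 v.py v12
```

```text
[552.65164971  98.99731171 176.92102288] [-3.14148519e+00 -1.10628284e-03 -4.82684186e-02] 0.1902421966131893
wrist probe_tip 0.89 [192.6 316.4] [550.8 103.5  78.9]
wrist probe_tip 0.44 [182.9 315.9] [550.8 112.4  78.9]
scene probe_tip 0.55 [159. 290.] [547.6 104.   78.9]
scene bore_mouth 0.86 [229.  399.7] [ 612.4 -174.6   55. ]
scene bore_mouth 0.72 [162.3 293.4] [561.9 113.3  55. ]
TCPaxis at tip [318.98003641 197.41841347] [293.21984788 159.26453721]
```

View pics/v12.png

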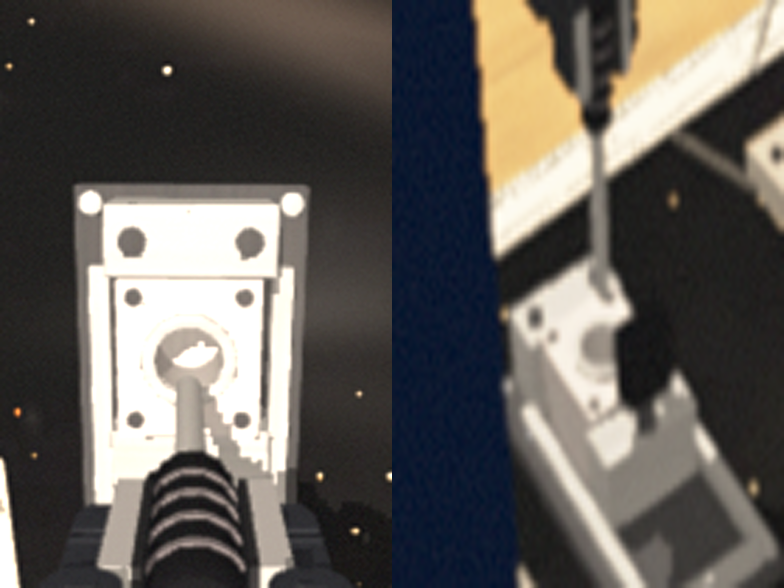

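Run:
```python
from h import *
for p,z in (((188.5,317.6),52),((195.2,317.4),78.9),((194.5,317.4),78.9),((195.2,317.4),75)): print(p,z,px2w(p,"wrist",z))
a=cv2.imread("pics/v12.png")[:, :392]
cv2.imwrite("pics/v12z.png",cv2.resize(a[280:480,90:290],None,fx=3,fy=3,interpolation=cv2.INTER_CUBIC))
```

```text
(188.5, 317.6) 52 [551.36066    100.23467178  52.        ]
(195.2, 317.4) 78.9 [551.35211211 101.1125728   78.9       ]
(194.5, 317.4) 78.9 [551.38527487 101.75795083  78.9       ]
(195.2, 317.4) 75 [551.27410562  99.9971532   75.        ]
```

View pics/v12z.png

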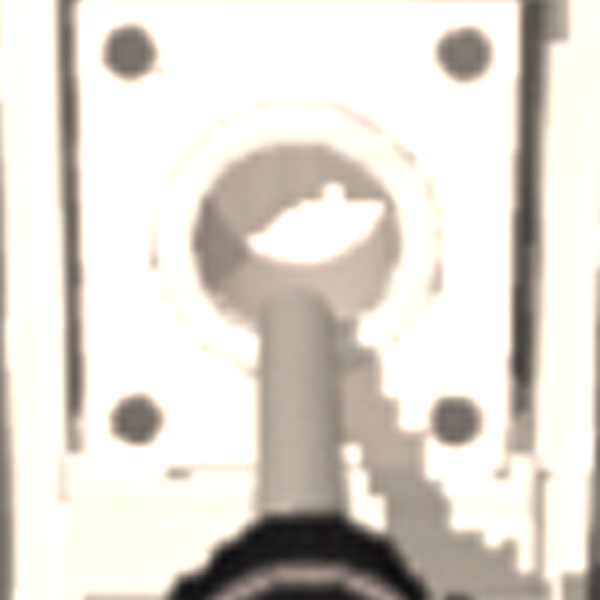

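Request:
{"op": "apply_moves", "data": {
  "moves": [
    [[-1,0,0.2,-0.5,0,0,0],[-1,0,0,-0.8,0,0,0],[-1,0,0,-0.3,0,0,0],[-1,0,0,0,0,0,0],[-1,0,0,0,0,0,0]]
  ]
}}

```text
clock: 14.75
tool_pos: [552.0, 100.9, 160.0]
tool_rot: [3.142, 0.001, -0.048]
ft_force: [0.3, -0.9, -0.6]
width: 0.19
```

```bash
sed -i 's#^z2=.*#z2=cv2.resize(b[120:200,250:330],None,fx=4.5,fy=4.5,interpolation=cv2.INTER_CUBIC); z1=cv2.convertScaleAbs(cv2.resize(a[150:222,285:357],None,fx=5,fy=5,interpolation=cv2.INTER_CUBIC),alpha=1.0)#' v.py; python3 v.py v13
```

```text
[552.34971753 100.8823493  160.47558245] [-3.14157181e+00 -3.21837537e-04 -4.84235985e-02] 0.19176119267701416
wrist probe_tip 0.83 [196.2 315.9] [549.8 102.2  62.5]
wrist bore_mouth 0.73 [194.9 317.7] [551.3 101.2  55. ]
scene probe_tip 0.74 [160.9 292.6] [558.6 111.1  62.5]
scene bore_mouth 0.93 [227.5 401.7] [ 618.2 -174.2   55. ]
TCPaxis at tip [318.95014191 197.45917935] [292.97023012 164.4956553 ]
```

View pics/v13.png

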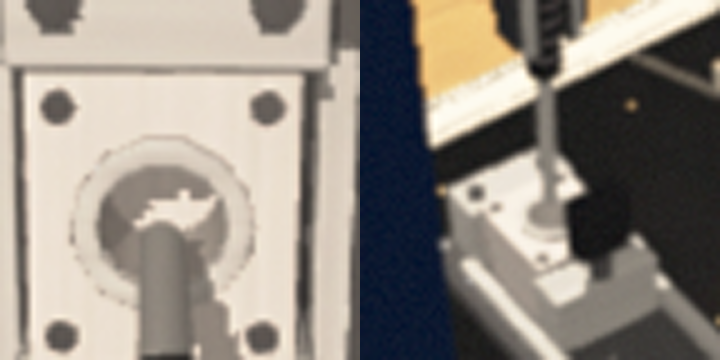

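Run:
```python
from h import *
for p,z in (((194.9,317.5),52),((198.4,317.8),62.5),((198.4,317.8),64)): print(p,z,px2w(p,"wrist",z))
```

```text
(194.9, 317.5) 52 [550.96962612 100.32847965  52.        ]
(198.4, 317.8) 62.5 [551.28286176 100.06740418  62.5       ]
(198.4, 317.8) 64 [551.31261172 100.5150133   64.        ]
```

Request:
{"op": "apply_moves", "data": {
  "moves": [
    [[-1,0,0,-0.4,0,0,0],[-1,0,0,-0.5,0,0,0],[-1,0,0,-0.5,0,0,0],[-1,0,0,0,0,0,0],[-1,0,0,0,0,0,0]]
  ]
}}

```text
clock: 15.55
tool_pos: [551.9, 100.9, 145.9]
tool_rot: [3.142, 0.001, -0.048]
ft_force: [1.0, 0.3, -0.9]
width: 0.188
```

```bash
python3 v.py v14
```

```text
[552.27641791 100.92648223 146.39751893] [-3.14157787e+00 -1.55702000e-04 -4.83548158e-02] 0.18988529270485427
wrist probe_tip 0.91 [196.8 317.8] [551.4 101.6  48.4]
wrist bore_mouth 0.61 [201.8 316.4] [550.1  99.   55. ]
scene probe_tip 0.6 [170.4 294.6] [552.4  95.9  48.4]
scene probe_tip 0.34 [316.  325.7] [ 382.1 -235.4   48.4]
scene bore_mouth 0.68 [229.6 396. ] [ 605.6 -171.3   55. ]
scene bore_mouth 0.64 [140.9 292.6] [603.9 175.9  55. ]
TCPaxis at tip [318.87336676 197.41558919] [293.23633955 169.22019128]
```

View pics/v14.png

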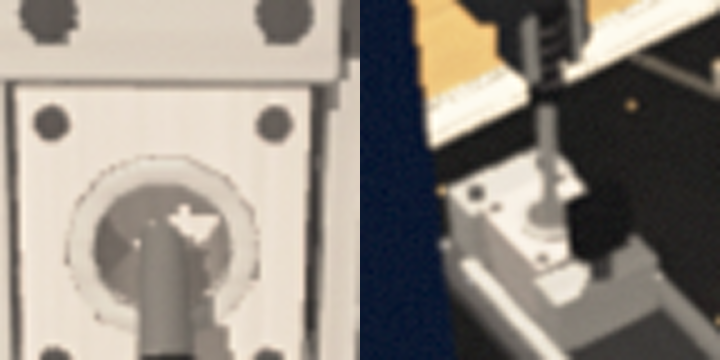

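Request:
{"op": "apply_moves", "data": {
  "moves": [
    [[-1,0,0,-0.4,0,0,0],[-1,0,0,-0.5,0,0,0],[-1,0,0,-0.5,0,0,0],[-1,0,0,-0.3,0,0,0],[-1,0,0,0,0,0,0],[-1,0,0,0,0,0,0],[-1,0,0,0,0,0,0],[-1,0,0,0,0,0,0]]
  ]
}}

```text
clock: 16.65
tool_pos: [552.4, 100.9, 129.6]
tool_rot: [-3.142, -0.0, -0.048]
ft_force: [0.0, -0.1, -1.4]
width: 0.191
```

```bash
python3 v.py v15
python3 - <<'E'
from h import *
s=r.get_state();T=s['tool_pos'];print(s['ft_force'],s['joint_velocities'],s['clock'])
# stem at mouth plane & handle lower end
for dz in (55-T[2],-17.5,34.5): print(dz,proj(T+[0,0,dz],"wrist"),proj(T+[0,0,dz],"scene"))
for X in ([551,100.4,55],[551,100.4,52]): print(proj(X,"wrist"),proj(X,"scene"))
E
```

```text
[552.34107217 100.92985259 129.52430865] [-3.14154196e+00 -4.26330113e-04 -4.83670656e-02] 0.19038788476566396
wrist probe_tip 0.94 [194.7 315.8] [549.6 103.6  31.5]
wrist bore_mouth 0.59 [205.9 317.9] [551.4 100.8  55. ]
scene probe_tip 0.49 [171.6 293.4] [558.  109.8  31.5]
scene bore_mouth 0.82 [228.8 400. ] [ 613.2 -174.6   55. ]
scene bore_mouth 0.58 [167.2 291.1] [548.4 103.2  55. ]
TCPaxis at tip [319.11568292 197.48298911] [293.61716445 174.75532104]
[-0.28417755  0.68308367  0.12140443] [-7.97170323e-04  6.30974060e-04  6.05709258e-04  2.79693810e-05
  9.47106133e-04 -2.38412791e-06] 16.95
-74.3666757652137 [318.92609164 205.7231004 ] [293.06679171 167.03346529]
-17.5 [318.8278567  234.48194798] [291.78847416 147.25132776]
34.5 [318.66211188 283.00470338] [290.53177072 127.80367138]
[317.4827847 206.4002423] [292.76034122 167.3819358 ]
[317.50465313 205.25279952] [292.82582862 168.38557449]
```

View pics/v15.png

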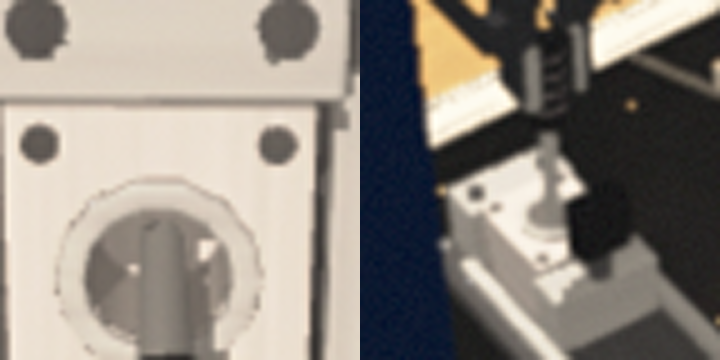

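Run:
```python
from h import *
print(px2w((205.7,316.9),"wrist",55),px2w((198.4,317.2),"wrist",31.5),px2w((198.4,317.2),"wrist",33))
```

```text
[550.55937396 101.01917637  55.        ] [550.59465401 100.15683374  31.5       ] [550.62818862 100.60429932  33.        ]
```

Centred within about 1 mm, about 23 mm below the mouth, with the arm still and the wrist force near zero. Handing in.

Run:
```python
from plant import r
print(r.sign_off())
```

```text
the job is handed in; nothing more can be done
None
```

I clamped the block, lifted the probe out of its stand, and handed the job in with the probe held still in the bore. The hand-in gave no verdict.

- **Clamping:** I pushed the jaw's knob with closed fingers until it stopped moving. The force had risen to 25–28 N by then, and the wrist picture showed no gap at either jaw. I did not measure the jaw travel itself. After I backed off, I saw nothing in the pictures to suggest the jaw had moved.
- **Probe:** I gripped the handle, drew it straight up out of the stand, carried it over the knob and lowered it in small checked steps. It tilts slightly in the grip, about 0.02–0.03 rad, well under the 0.1 rad limit.
- **Last checks:** In the last wrist picture the tip was about 0.5–1 mm from the bore axis and about 23 mm below the mouth. The wrist force was under 1 N, the joints were not moving, and the finger opening showed the handle held. The job time was about 17 s.
- **Disagreements:** The trained networks' single-view tip and bore points sometimes differed from my readings by 2–4 mm, and by up to about 10 mm in the scene view where the knob hides the bore. I relied on my own measurements of tip and bore taken from the same wrist picture. They carry the camera calibration error of about 2 mm.
- **Bystanders:** I touched none of them.

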